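# Press a marble tile home in the gluing frame with a packing piece

## Robot

A 6-joint arm with a two-finger parallel gripper is mounted at the origin on the work surface. World frame = base frame: x ahead of the robot, y to its left, z up, the work surface at z = 0. Lengths are in m, angles in rad, forces in N, time in s.
With the tool pointing down it reaches from about 0.325 to 0.775 m from the base axis. Payload 5.5 kg.
Tool frame: the origin (TCP) lies midway between the tips of the shut fingers; the grasp point (between the pads) lies behind it (tcp_to_grasp is the z of the grasp point in the tool frame, in m); z points along the fingers, y is the direction in which the jaws open and shut (so a half turn about z gives the same grasp; the last joint's range is limited). The gripper opens to 85 mm and grips with 20 to 120 N. Pads are 22 mm wide; open, the fingers measure 114 mm over their backs; the gripper's body (76 mm by 85 mm) begins 54 mm behind the grasp point. The pads swing forward as they close: fully open they stand 13 mm farther back than shut.
Start: joints at [-1.321, 0.091, 1.231, -0, 1.82, -0.057], TCP at [0.181, -0.572, 0.231] pointing down, gripper open.
Joint ranges: [-2.87, 2.87], [-0.86, 2.18], [0.17, 2.46], [-1.51, 4.65], [0.06, 2.69], [-2.65, 2.65]. Speed limits (rad/s): [2.57, 2.57, 3.01, 3.14, 3.14, 3.14].

## Interface

Orientations are given as a unit quaternion [x, y, z, w].
In Python, from bench import get_obs, get_image, camera_model, hand_in, tcp_to_grasp gives the robot as it stands.
- The arm moves only by the tool send_rows, never from a script. Its arguments are lists of equal length, an entry for each row: "gripper": the finger opening in cm, from 0 to 8.54; "slide": the shift along the tool's x, y, z in cm, a list of three; "yaw": the turn about the tool's z in rad. A call has 1 to 20 rows; each row shifts and turns the commanded pose from where the row before left it, along the tool's axes as they then stand; what a row does not reach is not made up. A row lasts 1/10 s, in which the tool goes at most 50 mm and 8.59 degrees, less where a joint would pass 70% of its speed; a pose out of reach is approached as far as the arm can. A call is refused whole if a number of a shift passes 5 or a number of a turn 0.15, either way. A call with a gripper value outside its range is refused whole. The fingers move at their own pace and stop on an object; "force" is the grip in N (left out, the last holds). Time passes only in rows, so rows that do not move let the fingers close. It gives the time, the measured TCP pose, the force and the opening at its end, in the units of the state.
- get_obs(): the state, without advancing time (a new reading comes with each control period).
- get_image(name): name is "side" or "top"; returns (picture, depth): 480x640x3 uint8, red, green, blue; 480x640 float32, m along the optical axis (not along the pixel's ray), 0 where there is no reading.
- camera_model(name): a dict with "mtx" (3x3 intrinsics, pixels), "rvec" (rotation vector, rad) and "tvec" (3), from world to camera coordinates, as OpenCV has them. Camera axes: x right, y down, z forward; pixel columns grow to the right and rows downward; lengths in m; the calibration is good to about 2 mm. A picture is of the moment at which its call begins. camera_model takes no time and is no camera call.
- hand_in(): hands the job in, once; it reports no verdict.
The state is a dict: "time_s": time; "joint_positions": joint angles; "joint_vel": joint speeds; "joint_efforts": joint torques, N m; "ee_pos": TCP position; "orientation": TCP orientation; "force": force on the tool from outside, world axes, zero at the start; "wrist_torque": the same for the moment, N m; "gripper_width": finger opening in m.
Only numpy, scipy, OpenCV 4.12 (cv2) and the standard library are available. Lean on these libraries where they do the work, as an engineer would, in place of code of your own. Each camera call takes 0.05 s, during which the arm holds its last target. There are 200 camera calls.

## Task

The marble tile lies loose in the gluing frame; take the packing piece by its upright grip and lower it, upright and right down onto the board, into the gap between the stops and the tile, squarely in front of the one stop where the gap is wide enough for it. Then push the packing piece against the tile until the tile is flush along the fence, and finish while still gripping it and holding the tile pressed there firmly but gently, with about a kilogram (10 N), as while glue grabs: do not let go. Touch the tile only with the packing piece, and leave the cup, spool and bowl alone.

Things in the scene. Friction and masses are not known exactly. Their poses are not given: they have to be found in the camera images.
- frame: Plywood board of the gluing frame, 200 (x) x 180 (y) x 12 mm thick, fixed to the bench. Origin: centre of its underside; its +x axis points from the two stops to the fence. The fence and stops stand fixed on it with the same axes and do not move.
- fence: Dark wooden fence, a straight bar 16 (x) x 150 (y) x 18 mm high on the board. Origin: middle of its long tile-side face, at the board's top. The tile lies on its -x side; the face is the plane x = 0. In the board's frame the origin is at x = +60, y = 0, z = 12 mm.
- short_stop: Shallower of the two dark wooden stops fixed facing the fence: 18 (x) x 40 (y) x 14 mm high. Origin: middle of its back face, at the board's top; it spans x = 0 to +18, y = -20 to +20 mm. In the board's frame the origin is at x = -36, y = +21 or -21 mm (varies). Its gap to the tile is the wide one: 28 mm with the tile flush on the fence, about 19 to 25 mm at the start.
- long_stop: The deeper of the two dark wooden stops, 36 (x) x 40 (y) x 14 mm high, beside the other at the other y. Origin: middle of its back face, at the board's top; it reaches from x = 0 to x = +36 mm. Its gap to the tile is at most 10 mm: too narrow for the packing piece.
- tile: Loose marble tile, 50 (x) x 120 (y) x 12 mm thick, polished (slides easily, friction about 0.3), about 0.2 kg, flat on the board between stops and fence. Origin: centre of its underside. At the start its x axis is within 2 degrees of the board's and it stands 3 to 7 mm off the fence.
- packing: Loose packing piece standing upright on the bench: brass foot 14 (x) x 26 (y) x 20 mm high with a wooden grip 12 (x) x 22 (y) mm rising from its middle to 70 mm above the underside; about 0.08 kg. Origin: centre of its underside, z up. Same both ways round. It goes 14 mm across the gap, 26 mm along the stop. Pressed down hard it drags on the board and takes up some of the push.
- cup: White ceramic cup, 76 mm wide, 75 mm high; leave alone. Origin: centre of its underside.
- spool: Wooden thread spool, 44 mm wide, 55 mm high; leave alone. Origin: centre of its underside.
- bowl: Copper bowl, 120 mm wide, 40 mm high; leave alone. Origin: centre of its underside.
Not all that is in view belongs to the job. There is more than one size of the packing; the one meant has the size given above.

How it is judged:
By the outcome, as a careful person would: the job done as asked, in the order asked, and still so for the second after the job is handed in, while the arm keeps its last pose, push and grip.
It also fails if it takes over 45 s, if anything falls off the work surface, if the arm or the gripper's body presses on something with over 40 N, if the wrist force passes 120 N, or if a joint passes its speed limit or range.

## Working session

There is one attempt and no reset: what is moved stays moved. The work goes in short steps, Python scripts to look and compute and a tool call to move; the robot and the scene stay as the last step left them, time stands still between calls to the robot, and variables do not carry over. Pictures are saved under pics/ and viewed, about 8 in all and at most 12, crops included, and the job is handed in when it is done.

Besides the shell and the picture viewer there is one more tool, called after "Call:" as name(argument=value, ...), one argument or row to a line, values as JSON. send_rows: Moves the arm, as the interface text tells. Its arguments: {"type":"object","properties":{"gripper":{"type":"array","items":{"type":"number"}},"slide":{"type":"array","items":{"type":"array","items":{"type":"number"}}},"yaw":{"type":"array","items":{"type":"number"}},"force":{"type":"number"}},"required":["gripper","slide","yaw"]}

```bash
mkdir -p pics; cat > h.py <<'E'
import numpy as np, cv2
from bench import *
def cam(n):
    m=camera_model(n); K=np.array(m["mtx"],float); R=cv2.Rodrigues(np.array(m["rvec"],float))[0]; t=np.array(m["tvec"],float).ravel(); return K,R,t
def ray(n,uv,z):
    K,R,t=cam(n); d=R.T@np.linalg.solve(K,[uv[0],uv[1],1]); c=-R.T@t; return c+d*(z-c[2])/d[2]
def cloud(n,depth):
    K,R,t=cam(n); v,u=np.mgrid[:480,:640]; P=np.stack([(u-K[0,2])/K[0,0]*depth,(v-K[1,2])/K[1,1]*depth,depth],-1); return (P-t)@R
def save(f,img): cv2.imwrite(f,img[...,::-1])
E
python3 - <<'E'
from h import *
for n in("top","side"):
    i,d=get_image(n); save(f"pics/{n}0.png",i); np.savez(f"{n}0.npz",i=i,d=d)
    K,R,t=cam(n); print(n,K[0,0],-R.T@t,R[2])
print(get_obs(),tcp_to_grasp)
E
```

```text
top 453.9435547217484 [ 0.56187082 -0.01650594  0.83121764] [ 0.09611364  0.00579052 -0.99535352]
side 556.9615464298632 [0.09615986 0.49633085 0.81108791] [ 0.50762777 -0.47040997 -0.72182305]
{'time_s': 0.1, 'joint_positions': array([-1.32067674e+00,  9.18123324e-02,  1.23177677e+00, -2.73029999e-05,
        1.81975891e+00, -5.66933321e-02]), 'joint_vel': array([ 1.26803106e-03, -3.09699012e-03, -3.98953546e-03,  5.07072007e-04,
        9.55698720e-04,  3.68245043e-05]), 'joint_efforts': array([ 3.17152662e-03, -4.60219967e+01, -4.19217360e+01, -5.49480819e-05,
        1.06079070e-02, -8.79501954e-06]), 'ee_pos': array([ 0.18114709, -0.57174942,  0.23024031]), 'orientation': array([ 9.88256418e-01,  1.52802097e-01, -9.79226364e-05, -8.72300783e-04]), 'force': array([ 0.99945288,  0.17191183, -0.81800471]), 'wrist_torque': array([ 0.0566854 ,  0.04943773, -0.00208356]), 'gripper_width': 0.08536819128643358} -0.0187
```

View pics/top0.png

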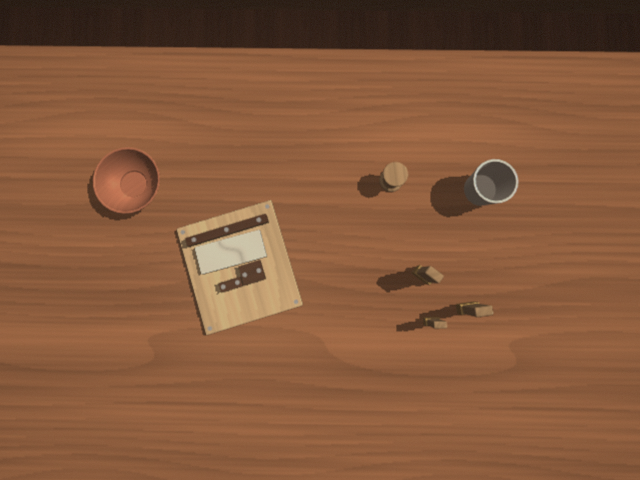

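View pics/side0.png

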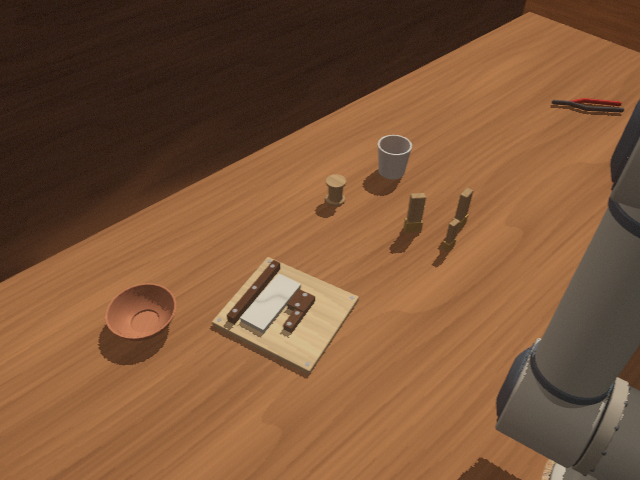

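Top view: the board is at about (240,268), with the fence on its far side, the tile in the middle and the stops nearest the robot (the short one at about (232,284), the long one at about (252,273)). Three packing candidates stand at about (430,275), (477,310) and (436,323). Next I'll measure them.

```bash
python3 - <<'E'
from h import *
C=[]
for n in("top","side"):
    z=np.load(n+"0.npz"); P=cloud(n,z["d"]); ok=z["d"]>0
    m=ok&(P[...,2]>0.012)&(P[...,0]>.3)&(P[...,0]<.65)&(P[...,1]<-.1)&(P[...,1]>-.45)
    k,l,s,c=cv2.connectedComponentsWithStats(m.astype(np.uint8))
    for j in range(1,k):
        if s[j,4]<25: continue
        q=P[l==j]; top=q[q[:,2]>q[:,2].max()-.006]
        foot=q[q[:,2]<.018]
        r=cv2.minAreaRect((top[:,:2]*1000).astype(np.float32))
        print(n,c[j].round(),s[j,4],"zmax",np.percentile(q[:,2],98).round(4),"top rect",np.round(r[0],1),np.round(r[1],1),round(r[2],1),"foot",foot.mean(0).round(3) if len(foot) else None)
a=np.load("top0.npz")["i"]; b=np.load("side0.npz")["i"]
x=cv2.resize(a[255:340,370:510],None,fx=5,fy=5,interpolation=2)
y=cv2.resize(a[195:340,165:310],None,fx=4,fy=4,interpolation=2)
save("pics/c1.png",y)
w=cv2.resize(b[180:260,390:490],(700,560),interpolation=2)
save("pics/c2.png",np.vstack([cv2.resize(x,(480,291)),cv2.resize(w,(480,300))[:,:480]]))
E
```

```text
top [428. 275.] 384 zmax 0.0955 top rect [ 569.9 -202. ] [28.7 15.8] 53.1 foot [ 0.568 -0.194  0.015]
top [474. 310.] 429 zmax 0.0957 top rect [ 512.1 -280.7] [15.4 29.6] 8.4 foot [ 0.515 -0.271  0.015]
top [435. 323.] 214 zmax 0.0725 top rect [ 487.8 -216.6] [11.3 22. ] 2.1 foot [ 0.488 -0.206  0.016]
side [458. 217.] 678 zmax 0.0943 top rect [ 512.  -279.9] [16.  29.1] 8.1 foot [ 0.493 -0.237  0.015]
side [415. 211.] 577 zmax 0.0948 top rect [ 571.3 -201.6] [29.5 17.1] 54.6 foot [ 0.568 -0.196  0.015]
```

View pics/c1.png

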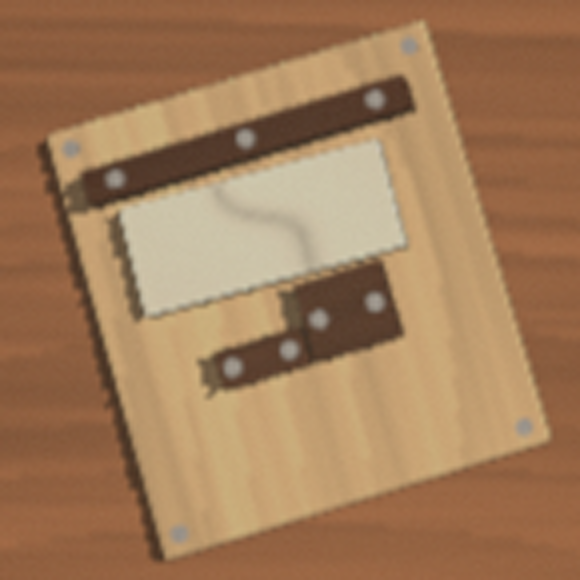

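View pics/c2.png

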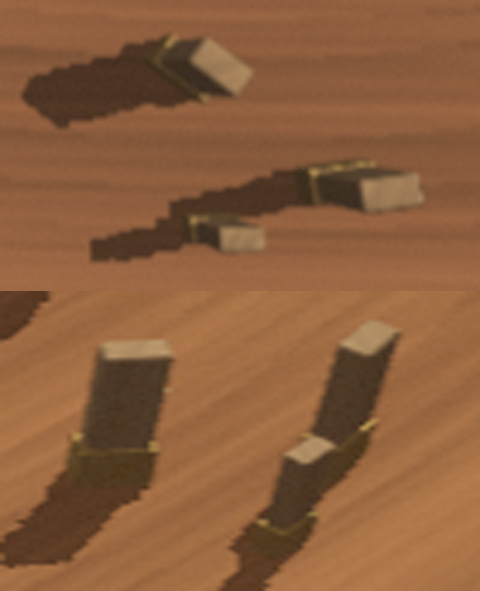

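Image 3 (crop, 4x) shows the tile free of the fence. The short stop is at the lower left at about (250,360) and the long stop at the lower right. Image 4 shows three look-alikes: only the one at full-image pixel (436,323) is 70 mm tall with a 12x22 grip; the others are 95 mm. Next I'll measure the frame.

```bash
cat > frame.py <<'E'
from h import *
def board(n,img,dep):
    P=cloud(n,dep); hsv=cv2.cvtColor(img,cv2.COLOR_RGB2HSV)
    reg=(abs(P[...,0]-.56)<.17)&(abs(P[...,1]-.17)<.17)&(P[...,2]>.006)&(P[...,2]<.04)
    m=reg.astype(np.uint8)
    k,l,s,c=cv2.connectedComponentsWithStats(m); j=1+np.argmax(s[1:,4]); B=(l==j)
    out={}
    def rect(mask,z,name):
        k,l,s,c=cv2.connectedComponentsWithStats(mask.astype(np.uint8))
        for j in range(1,k):
            if s[j,4]<60: continue
            ct=max(cv2.findContours((l==j).astype(np.uint8),0,1)[0],key=len)[:,0]
            W=np.array([ray(n,p,z)[:2]*1000 for p in ct],np.float32)
            r=cv2.minAreaRect(W); print(n,name,s[j,4],c[j].round(1),np.round(r[0],1),np.round(r[1],1),round(r[2],2))
    h,sa,v=hsv[...,0],hsv[...,1].astype(int),hsv[...,2].astype(int)
    hull=np.zeros_like(m); ct=max(cv2.findContours(B.astype(np.uint8),0,1)[0],key=len); cv2.fillConvexPoly(hull,cv2.convexHull(ct),1)
    rect(hull,.012,"board")
    rect((hull>0)&(sa<75)&(v>140),.024,"tile")
    rect((hull>0)&(v<115)&(P[...,2]>.02),.028,"dark")
if __name__=="__main__":
    for n in("top","side"):
        z=np.load(n+"0.npz"); board(n,z["i"],z["d"])
E
python3 frame.py
```

```text
top board 11266 [238.5 267.6] [580.1 128.7] [201.3 181.5] 17.95
top tile 1929 [230.3 251.4] [606.8 141.9] [ 51. 121.] 16.26
top dark 744 [225.8 230.3] [644.2 149.8] [ 17.1 150.8] 18.11
top dark 590 [244.8 276.2] [562.8 122.6] [34.6 82.6] 19.19
side board 9526 [286.  313.4] [580.  129.7] [203.3 185.3] 17.9
side tile 1520 [270.1 301. ] [607.7 140.8] [ 51.4 120.3] 16.01
side dark 635 [252.8 291.4] [642.2 149.9] [ 22.1 154.7] 18.32
side dark 537 [297.8 307. ] [561.3 124.7] [40.6 86.6] 20.77
```

Call:
send_rows(
  gripper=[4,4,4,4,4,4,4,4,4],
  slide=[
    [0,0,0],
    [0,0,0],
    [0,0,0],
    [0,0,0],
    [0,0,0],
    [0,0,0],
    [0,0,0],
    [0,0,0],
    [0,0,0],
  ],
  yaw=[-0.14,-0.14,-0.14,-0.14,-0.14,-0.14,-0.14,-0.14,-0.14],
  force=60,
)

```text
time_s: 1.0
ee_pos: [0.1812, -0.5718, 0.2306]
orientation: [0.706, 0.708, 0.0, -0.001]
force: [0.5, -0.0, -0.1]
gripper_width: 0.04
```

Call:
send_rows(
  gripper=[4,4,4,4,4,4,4,4,4,4,4,4,4,4,4,4],
  slide=[
    [2.37,2.05,0],
    [2.37,2.05,0],
    [2.37,2.05,0],
    [2.37,2.05,0],
    [2.37,2.05,0],
    [2.37,2.05,0],
    [2.37,2.05,0],
    [2.37,2.05,0],
    [2.37,2.05,0],
    [2.37,2.05,0],
    [2.37,2.05,0],
    [2.37,2.05,0],
    [2.37,2.05,0],
    [2.37,2.05,0],
    [2.37,2.05,0],
    [0,0,0],
  ],
  yaw=[0,0,0,0,0,0,0,0,0,0,0,0,0,0,0,0],
)

```text
time_s: 2.6
ee_pos: [0.4917, -0.2149, 0.2304]
orientation: [0.707, 0.707, 0.0, -0.001]
force: [-0.6, -0.2, 0.4]
gripper_width: 0.0402
```

Call:
send_rows(
  gripper=[4,4,4,4,4,4,4,4,4,4,4,4],
  slide=[
    [-0.15,-0.35,3],
    [0,0,3.4],
    [0,0,3],
    [0,0,2],
    [0,0,1.5],
    [0,0,1.5],
    [0,0,1.5],
    [0,0,1.5],
    [0,0,1.5],
    [0,0,1.0],
    [0,0,0.5],
    [0,0,0],
  ],
  yaw=[0,0,0,0,0,0,0,0,0,0,0,0],
)

```text
time_s: 3.8
ee_pos: [0.4863, -0.219, 0.0264]
orientation: [0.709, 0.706, -0.0, -0.001]
force: [-0.0, 0.7, 0.4]
gripper_width: 0.0402
```

```bash
python3 - <<'E'
from h import *
a,_=get_image("top"); b,_=get_image("side")
save("pics/g1.png",np.hstack([cv2.resize(a[250:360,370:510],(420,330),interpolation=2),cv2.resize(b[170:280,390:500],(330,330),interpolation=2)]))
E
```

```text
(no output)
```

View pics/g1.png

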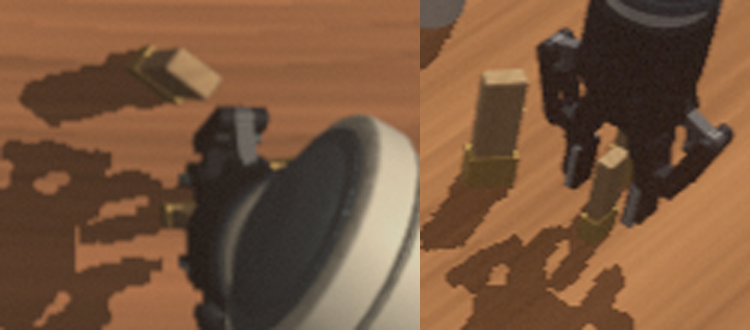

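```bash
python3 - <<'E'
from h import *
a,da=get_image("top"); b,db=get_image("side")
for n,im in(("top",np.load("top0.npz")),("side",np.load("side0.npz"))):
    i,d=im["i"],im["d"]; P=cloud(n,d)
    q=P[(P[...,2]>.062)&(P[...,2]<.08)&(abs(P[...,0]-.488)<.02)&(abs(P[...,1]+.215)<.03)]
    print(n,len(q),q.min(0).round(4),q.max(0).round(4),q.mean(0).round(4))
# top face seen now in side view
P=cloud("side",db); q=P[(P[...,2]>.064)&(P[...,2]<.074)&(abs(P[...,0]-.488)<.010)&(abs(P[...,1]+.21)<.02)]
print(len(q),q.min(0).round(4),q.max(0).round(4),q.mean(0).round(4))
print("top-face corner rays", [ray("side",(u,v),.07).round(4) for u,v in[(390+(612-420)/3,170+147/3),(390+(598-420)/3,170+158/3),(390+(616-420)/3,170+167/3),(390+(628-420)/3,170+152/3)]])
E
```

```text
top 112 [ 0.4818 -0.2276  0.0624] [ 0.4936 -0.2057  0.0736] [ 0.4877 -0.216   0.0697]
side 74 [ 0.4815 -0.2293  0.0624] [ 0.4951 -0.204   0.0736] [ 0.4878 -0.2151  0.0686]
66 [ 0.4822 -0.2292  0.0644] [ 0.4957 -0.2061  0.0727] [ 0.4882 -0.2158  0.0689]
top-face corner rays [array([ 0.494 , -0.2249,  0.07  ]), array([ 0.4936, -0.2101,  0.07  ]), array([ 0.4807, -0.212 ,  0.07  ]), array([ 0.4842, -0.2288,  0.07  ])]
```

Call:
send_rows(
  gripper=[4,1,1,1,1,1,1,1],
  slide=[
    [0.2,0.15,0],
    [0,0,0],
    [0,0,0],
    [0,0,0],
    [0,0,0],
    [0,0,0],
    [0,0,0],
    [0,0,0],
  ],
  yaw=[0,0,0,0,0,0,0,0],
  force=60,
)

```text
time_s: 4.8
ee_pos: [0.4884, -0.2173, 0.0276]
orientation: [0.708, 0.706, 0.0, 0.0]
force: [0.8, 1.8, 3.2]
gripper_width: 0.0113
```

Call:
send_rows(
  gripper=[1,1,1,1,1,1],
  slide=[
    [0,0,-1],
    [0,0,-3],
    [0,0,-3],
    [0,0,-3],
    [0,0,-2],
    [0,0,0],
  ],
  yaw=[0,0,0,0,0,0],
)

```text
time_s: 5.4
ee_pos: [0.4893, -0.218, 0.1513]
orientation: [0.709, 0.706, 0.001, 0.003]
force: [-0.3, 0.9, -0.5]
gripper_width: 0.0112
```

Call:
send_rows(
  gripper=[1,1,1,1,1,1,1,1,1,1,1,1,1,1,1,1,1],
  slide=[
    [1.4,0.3,0],
    [2.8,0.61,0],
    [2.8,0.61,0],
    [2.8,0.61,0],
    [2.8,0.61,0],
    [2.8,0.61,0],
    [2.8,0.61,0],
    [2.8,0.61,0],
    [2.8,0.61,0],
    [2.8,0.61,0],
    [2.8,0.61,0],
    [2.8,0.61,0],
    [2.8,0.61,0],
    [1.4,0.3,0],
    [0,0,0],
    [0,0,0],
    [0,0,0],
  ],
  yaw=[0,0,0,0,0,0,0,0,0,0,0,0,0,0,-0.117,-0.1,-0.1],
)

```text
time_s: 7.1
ee_pos: [0.5678, 0.1466, 0.1454]
orientation: [0.586, 0.81, -0.001, -0.001]
force: [-0.2, 0.2, -1.2]
gripper_width: 0.0112
```

```bash
python3 - <<'E'
from h import *
o=get_obs(); print(o["ee_pos"].round(4),o["orientation"].round(4),o["force"].round(2),o["wrist_torque"].round(3))
a,_=get_image("top"); b,db=get_image("side")
P=cloud("side",db)
np.savez("side1.npz",i=b,d=db)
save("pics/h1.png",np.hstack([cv2.resize(a[170:350,160:340],(400,400),interpolation=2),cv2.resize(b[180:380,200:400],(400,400),interpolation=2)]))
E
```

```text
[0.5678 0.1466 0.1454] [ 0.5864  0.81   -0.0012 -0.001 ] [-0.22  0.24 -1.19] [-0.019  0.029 -0.005]
```

View pics/h1.png

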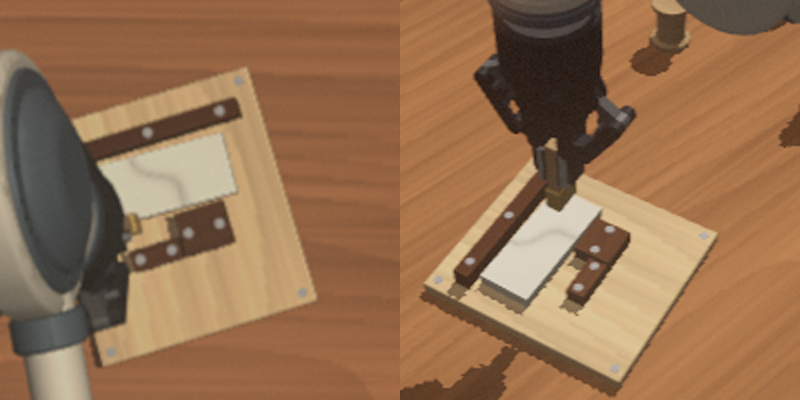

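Image 6: the piece is upright and held above the gap, with the foot over the tile's edge by perspective. Lowering it to just above the stops for a closer check.

Call:
send_rows(
  gripper=[1,1,1,1,1,1,1],
  slide=[
    [0,0,2],
    [0,0,2],
    [0,0,2],
    [0,0,1.5],
    [0,0,1],
    [0,0,0.3],
    [0,0,0],
  ],
  yaw=[0,0,0,0,0,0,0],
)

```text
time_s: 7.9
ee_pos: [0.5687, 0.1464, 0.0592]
orientation: [0.588, 0.809, -0.0, -0.0]
force: [0.3, -0.3, -1.2]
gripper_width: 0.0112
```

```bash
python3 - <<'E'
from h import *
o=get_obs(); print(o["ee_pos"].round(4),o["orientation"].round(4),o["force"].round(2),o["wrist_torque"].round(3))
b,db=get_image("side"); a,da=get_image("top")
h=.0276; p=o["ee_pos"]
# project expected foot corners (yellow) for check
K,R,t=cam("side"); th=np.deg2rad(18.1); ex=np.array([np.cos(th),np.sin(th),0]); ey=np.array([-ex[1],ex[0],0])
c=b.copy()
c=cv2.resize(b[240:340,250:350],(600,600),interpolation=2)
for z in(0,.02):
    q=[p+ex*sx*.007+ey*sy*.013+[0,0,-h+z] for sx,sy in((1,1),(1,-1),(-1,-1),(-1,1))]
    uv=cv2.projectPoints(np.array(q),R,t,K,None)[0][:,0]; print(uv.round(1).tolist())
    for u in uv: cv2.circle(c,tuple(((u-[250,240]+.5)*6).astype(int)),3,(0,255,0),1)
save("pics/h2.png",c)
E
```

```text
[0.5687 0.1464 0.0592] [ 5.885e-01  8.085e-01 -1.000e-04 -1.000e-04] [ 0.33 -0.25 -1.24] [ 0.001 -0.039  0.008]
[[274.7, 315.6], [282.8, 305.2], [289.6, 308.3], [281.6, 318.9]]
[[274.1, 308.5], [282.3, 298.1], [289.2, 301.2], [281.1, 311.8]]
```

View pics/h2.png

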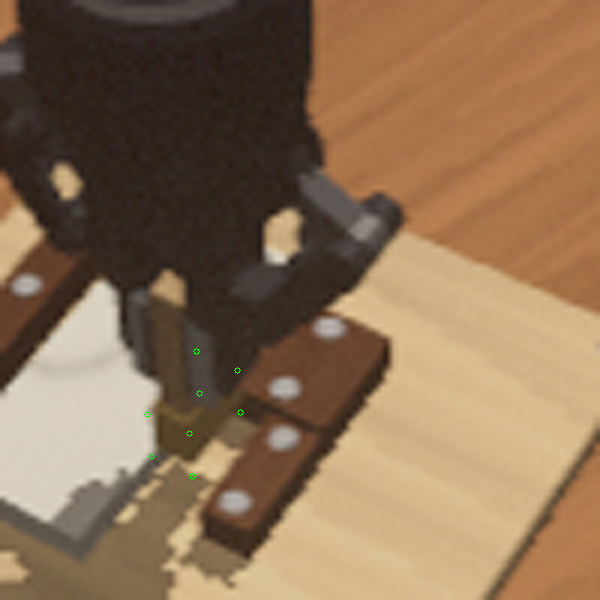

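```bash
python3 - <<'E'
from h import *
o=get_obs(); p=o["ee_pos"]
out=[]
for n,(x0,y0,w) in(("side",(258,280,60)),("top",(205,245,60))):
    b,db=get_image(n); K,R,t=cam(n); th=np.deg2rad(18.0); ex=np.array([np.cos(th),np.sin(th),0]); ey=np.array([-ex[1],ex[0],0])
    B=np.array([.580,.1292,0]); s=390/w
    c=cv2.resize(b[y0:y0+w,x0:x0+w],(390,390),interpolation=2)
    def dr(q,col):
        for u in cv2.projectPoints(np.array(q),R,t,K,None)[0][:,0]: cv2.circle(c,tuple(((u-[x0,y0]+.5)*s).astype(int)),3,col,1)
    dr([B+ex*x+ey*y+[0,0,.026] for x in(-.036,-.018) for y in(.001,.041)],(0,255,0))
    zb=p[2]-.0276
    dr([p*[1,1,0]+ex*sx*.007+ey*sy*.013+[0,0,zb+z] for sx in(1,-1) for sy in(1,-1) for z in (0,.02)],(255,0,0))
    out.append(c)
save("pics/h3.png",np.hstack(out))
E
```

```text
(no output)
```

View pics/h3.png

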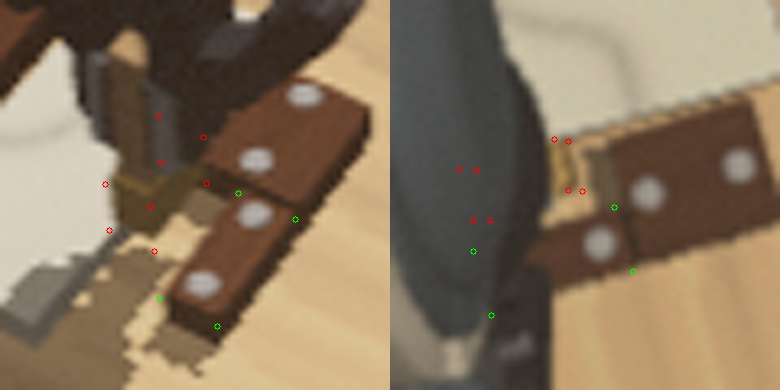

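Image 8: the foot is between the tile edge and the short stop. The model dots disagree with the picture by 1–2 px (2–4 mm), so I'll check the depth points in the board frame.

```bash
cat > foot.py <<'E'
from h import *
th=np.deg2rad(18.0); A=np.array([[np.cos(th),np.sin(th)],[-np.sin(th),np.cos(th)]])
def run():
    o=get_obs(); print("tcp board",(A@(o["ee_pos"][:2]*1000-[580,129])).round(1),o["ee_pos"].round(4),"F",o["force"].round(1),"Fb",(A@o["force"][:2]).round(1))
    for n in("side","top"):
        i,d=get_image(n); P=cloud(n,d); Q=np.dstack([(P[...,:2]*1000-[580,129])@A.T,P[...,2]*1000])
        h=cv2.cvtColor(i,cv2.COLOR_RGB2HSV); v=h[...,2]; s=h[...,1]
        def st(nm,m):
            q=Q[m&(d>0)]
            if len(q)>4: print(n,nm,len(q),"lo",np.percentile(q,4,0).round(1),"hi",np.percentile(q,96,0).round(1))
        X,Y,Z=Q[...,0],Q[...,1],Q[...,2]
        zt=o["ee_pos"][2]*1000-27.6
        st("foot",(s>120)&(h[...,0]>14)&(abs(X+5)<14)&(Y>0)&(Y<42)&(Z>zt+2)&(Z<zt+19)&(Z>15))
        st("tiletop",(s<80)&(v>130)&(abs(Z-24)<4)&(X>0)&(X<60)&(abs(Y)<75))
        for y0 in(-40,0,35): st(f"tile@{y0}",(s<80)&(v>120)&(abs(Z-24)<4)&(X>-4)&(X<62)&(abs(Y-y0)<6))
        st("shortstop",(v<110)&(Z>21)&(Z<29)&(X<-15)&(X>-45)&(Y>2)&(Y<50))
        st("fence",(v<110)&(Z>25)&(Z<34)&(X>52)&(abs(Y)<90))
if __name__=="__main__": run()
E
python3 foot.py
```

```text
tcp board [-4.6 20. ] [0.5694 0.1466 0.0606] F [ 0.2 -0.7 -1. ] Fb [-0.  -0.7]
side foot 66 lo [-10.5  12.6  36.3] hi [-0.6 32.7 51.7]
side tiletop 745 lo [11.2 -6.6 21.6] hi [54.1 59.8 26.6]
side tile@0 64 lo [30.3 -5.5 21.8] hi [53.9  5.2 27. ]
side tile@35 157 lo [ 7.9 29.2 21.5] hi [53.5 40.3 26.5]
side shortstop 94 lo [-35.    4.1  21.5] hi [-18.6  39.8  28.1]
side fence 369 lo [ 60.9 -17.8  25.9] hi [196.1  88.3  32.6]
top foot 12 lo [-9.2  7.  36.1] hi [ 0.1  9.4 51.9]
top tiletop 1100 lo [  5.3 -52.4  21.8] hi [51.1 12.8 27. ]
top tile@-40 186 lo [  4.5 -45.5  22.2] hi [ 49.9 -34.5  26.5]
top tile@0 186 lo [ 6.1 -5.6 21.6] hi [51.9  5.6 26.7]
top shortstop 98 lo [-34.3   3.1  24.2] hi [-18.7  24.8  28.4]
top fence 433 lo [ 60.1 -71.9  27.7] hi [74.7 15.8 32.8]
```

Call:
send_rows(
  gripper=[1,1,1,1,1,1],
  slide=[
    [0,-0.2,0],
    [0,0,0.4],
    [0,0,0.4],
    [0,0,0.4],
    [0,0,0.2],
    [0,0,0],
  ],
  yaw=[0,0,0,0,0,0],
)

```text
time_s: 8.8
ee_pos: [0.5665, 0.1458, 0.0445]
orientation: [0.588, 0.809, -0.0, -0.0]
force: [0.1, 0.1, -0.5]
gripper_width: 0.0115
```

Call:
send_rows(
  gripper=[1,1,1,1],
  slide=[
    [0,0,0.15],
    [0,0,0.15],
    [0,0,0],
    [0,0,0],
  ],
  yaw=[0,0,0,0],
)

```text
time_s: 9.2
ee_pos: [0.5669, 0.1458, 0.0423]
orientation: [0.588, 0.809, -0.0, -0.0]
force: [-0.2, -0.9, -1.3]
gripper_width: 0.0112
```

Call:
send_rows(
  gripper=[1,1,1,1],
  slide=[
    [0,0,0.1],
    [0,0,0.1],
    [0,0,0],
    [0,0,0],
  ],
  yaw=[0,0,0,0],
)

```text
time_s: 9.6
ee_pos: [0.5669, 0.1458, 0.0402]
orientation: [0.588, 0.809, -0.0, -0.0]
force: [0.2, 0.4, -1.1]
gripper_width: 0.0113
```

Call:
send_rows(
  gripper=[1,1,1],
  slide=[
    [0,0,0.05],
    [0,0,0],
    [0,0,0],
  ],
  yaw=[0,0,0],
)

```text
time_s: 9.9
ee_pos: [0.5669, 0.1459, 0.0398]
orientation: [0.588, 0.809, 0.0, -0.0]
force: [0.8, 0.7, -1.5]
gripper_width: 0.0114
```

Call:
send_rows(
  gripper=[1,1,1],
  slide=[
    [0,0,0.05],
    [0,0,0],
    [0,0,0],
  ],
  yaw=[0,0,0],
)

```text
time_s: 10.2
ee_pos: [0.567, 0.1459, 0.0396]
orientation: [0.588, 0.809, 0.0, 0.0]
force: [-0.9, 0.5, 2.1]
gripper_width: 0.0113
```

Call:
send_rows(
  gripper=[1,1,1,1,1,1],
  slide=[
    [0,0.1,0],
    [0,0.1,0],
    [0,0.1,0],
    [0,0.1,0],
    [0,0.1,0],
    [0,0,0],
  ],
  yaw=[0,0,0,0,0,0],
)

```text
time_s: 10.8
ee_pos: [0.5717, 0.1474, 0.0396]
orientation: [0.588, 0.809, 0.0, 0.0]
force: [-3.9, -0.6, 5.1]
gripper_width: 0.0114
```

Call:
send_rows(
  gripper=[1,1,1,1,1],
  slide=[
    [0,0.1,0],
    [0,0.1,0],
    [0,0.1,0],
    [0,0,0],
    [0,0,0],
  ],
  yaw=[0,0,0,0,0],
)

```text
time_s: 11.3
ee_pos: [0.5746, 0.1483, 0.0396]
orientation: [0.588, 0.809, 0.0, 0.0]
force: [-3.4, -1.2, 5.4]
gripper_width: 0.0112
```

Call:
send_rows(
  gripper=[1,1,1,1],
  slide=[
    [0,0.05,-0.02],
    [0,0.05,0],
    [0,0,0],
    [0,0,0],
  ],
  yaw=[0,0,0,0],
)

```text
time_s: 11.7
ee_pos: [0.5754, 0.1486, 0.0396]
orientation: [0.588, 0.809, -0.0, -0.0]
force: [-2.8, -0.8, 5.5]
gripper_width: 0.0112
```

Call:
send_rows(
  gripper=[1,1,1,1],
  slide=[
    [0,0.05,0],
    [0,0.05,0],
    [0,0,0],
    [0,0,0],
  ],
  yaw=[0,0,0,0],
)

```text
time_s: 12.1
ee_pos: [0.5764, 0.1488, 0.0396]
orientation: [0.588, 0.809, -0.0, -0.0]
force: [-3.5, -1.0, 5.3]
gripper_width: 0.0114
```

Call:
send_rows(
  gripper=[1,1,1],
  slide=[
    [0,0.05,0],
    [0,0,0],
    [0,0,0],
  ],
  yaw=[0,0,0],
)

```text
time_s: 12.4
ee_pos: [0.5768, 0.149, 0.0396]
orientation: [0.588, 0.809, -0.0, -0.0]
force: [-4.2, -0.6, 5.5]
gripper_width: 0.0113
```

Call:
send_rows(
  gripper=[1,1,1],
  slide=[
    [0,0.05,0],
    [0,0,0],
    [0,0,0],
  ],
  yaw=[0,0,0],
)

```text
time_s: 12.7
ee_pos: [0.5769, 0.149, 0.0396]
orientation: [0.588, 0.809, -0.001, -0.0]
force: [-6.0, -1.5, 6.4]
gripper_width: 0.0113
```

Call:
send_rows(
  gripper=[1,1,1,1],
  slide=[
    [0,0,-0.03],
    [0,0.04,0],
    [0,0,0],
    [0,0,0],
  ],
  yaw=[0,0,0,0],
)

```text
time_s: 13.1
ee_pos: [0.5769, 0.149, 0.0396]
orientation: [0.588, 0.809, -0.001, -0.001]
force: [-6.9, -1.4, 6.4]
gripper_width: 0.0113
```

```bash
python3 foot.py; python3 - <<'E'
from h import *
a,_=get_image("top"); b,_=get_image("side")
save("pics/e1.png",np.hstack([cv2.resize(a[215:305,180:270],(395,395),interpolation=2),cv2.resize(b[250:340,225:315],(395,395),interpolation=2)]))
print(np.mean([get_obs()["force"]],0))
E
```

```text
tcp board [ 3.2 20. ] [0.5769 0.149  0.0396] F [-6.9 -1.4  6.4] Fb [-7.   0.8]
side foot 60 lo [-2.9 10.1 15.4] hi [ 6.9 32.  30.3]
side tiletop 562 lo [ 17.4 -42.8  21.9] hi [58.8 57.3 26.7]
side tile@-40 15 lo [ 11.4 -44.3  22.2] hi [ 18.3 -36.6  26.7]
side tile@0 48 lo [42.8 -4.4 22. ] hi [60.4  5.7 26.8]
side tile@35 153 lo [14.4 29.5 21.9] hi [59.4 40.3 26.5]
side shortstop 94 lo [-34.8   3.9  21.8] hi [-18.4  39.7  27.6]
side fence 310 lo [61.1  0.4 25.9] hi [156.9  82.5  32.7]
top foot 12 lo [-1.5  6.7 19.1] hi [ 8.1  8.7 30.6]
top tiletop 1009 lo [ 12.2 -52.1  22.2] hi [58.1  7.5 26.9]
top tile@-40 187 lo [ 11.9 -45.5  22.2] hi [ 58.2 -34.5  26.9]
top tile@0 191 lo [12.3 -5.6 22.3] hi [58.4  5.5 26.8]
top shortstop 73 lo [-34.4   3.1  24.1] hi [-18.8  19.5  28.5]
top fence 370 lo [ 60.6 -72.6  28.3] hi [74.7  7.3 32.8]
[-6.58174112 -1.74466988  5.65408964]
```

View pics/e1.png

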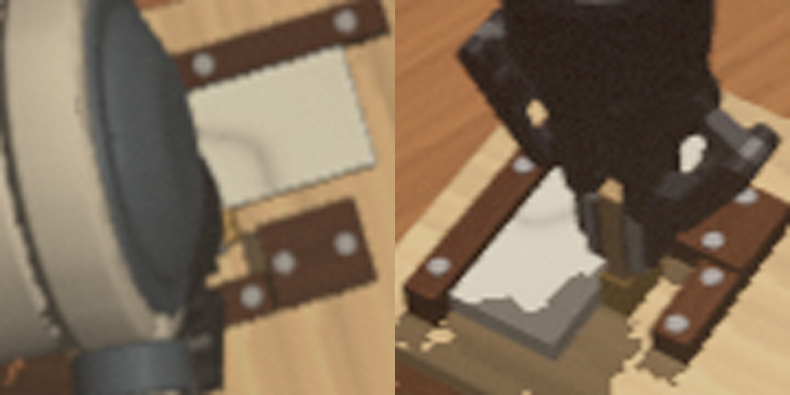

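Image 9: the tile is parallel to the fence and flush, with no gap visible at either end; the foot bears on the tile. Next I'll ease the down force and bring the push up to about 10 N.

Call:
send_rows(
  gripper=[1,1,1,1],
  slide=[
    [0,0,-0.05],
    [0,0.05,0],
    [0,0,0],
    [0,0,0],
  ],
  yaw=[0,0,0,0],
)

```text
time_s: 13.7
ee_pos: [0.577, 0.149, 0.0396]
orientation: [0.588, 0.809, -0.001, -0.001]
force: [-6.3, -2.5, 5.0]
gripper_width: 0.0116
```

Call:
send_rows(
  gripper=[1,1,1,1],
  slide=[
    [0,0.05,0],
    [0,0,0],
    [0,0,0],
    [0,0,0],
  ],
  yaw=[0,0,0,0],
)

```text
time_s: 14.1
ee_pos: [0.577, 0.149, 0.0396]
orientation: [0.588, 0.809, -0.002, -0.001]
force: [-8.7, -3.5, 6.2]
gripper_width: 0.0114
```

Call:
send_rows(
  gripper=[1,1,1,1],
  slide=[
    [0,0,-0.06],
    [0,0,-0.06],
    [0,0,0],
    [0,0,0],
  ],
  yaw=[0,0,0,0],
)

```text
time_s: 14.5
ee_pos: [0.577, 0.149, 0.0396]
orientation: [0.588, 0.809, -0.002, -0.002]
force: [-5.2, -2.6, 0.6]
gripper_width: 0.0112
```

Call:
send_rows(
  gripper=[1,1,1,1],
  slide=[
    [0,0.06,0],
    [0,0,0],
    [0,0,0],
    [0,0,0],
  ],
  yaw=[0,0,0,0],
)

```text
time_s: 14.9
ee_pos: [0.577, 0.1491, 0.0396]
orientation: [0.588, 0.809, -0.003, -0.002]
force: [-7.2, -3.3, 1.6]
gripper_width: 0.0114
```

Call:
send_rows(
  gripper=[1,1,1,1,1],
  slide=[
    [0,0.06,0],
    [0,0,0],
    [0,0,0],
    [0,0,0],
    [0,0,0],
  ],
  yaw=[0,0,0,0,0],
)

```text
time_s: 15.4
ee_pos: [0.5771, 0.1491, 0.0397]
orientation: [0.588, 0.809, -0.003, -0.002]
force: [-9.0, -4.3, 4.3]
gripper_width: 0.0117
```

Call:
send_rows(
  gripper=[1,1,1,1,1],
  slide=[
    [0,0,0],
    [0,0,0],
    [0,0,0],
    [0,0,0],
    [0,0,0],
  ],
  yaw=[0,0,0,0,0],
)

```text
time_s: 15.9
ee_pos: [0.5771, 0.1491, 0.0396]
orientation: [0.588, 0.809, -0.003, -0.002]
force: [-10.5, -4.6, 3.7]
gripper_width: 0.0113
```

```bash
python3 - <<'E'
from foot import *
F=[]
for k in range(10): a,_=get_image("top"); F.append(get_obs()["force"])
F=np.array(F); print(F.mean(0).round(2),F.std(0).round(2),"board",(A@F.mean(0)[:2]).round(2))
run(); save("pics/f1.png",cv2.resize(a[205:315,180:310],(650,550),interpolation=2))
E
```

```text
[-10.18  -3.97   3.79] [0.51 0.47 0.35] board [-10.91  -0.63]
tcp board [ 3.5 20. ] [0.5771 0.1491 0.0397] F [-9.7 -4.2  3.6] Fb [-10.6  -1. ]
side foot 68 lo [-3.   9.  16.1] hi [ 7.  32.4 30.7]
side tiletop 544 lo [ 17.5 -43.4  21.8] hi [58.4 57.3 26.6]
side tile@-40 15 lo [ 11.7 -45.3  21.4] hi [ 17.4 -37.5  26.3]
side tile@0 45 lo [44.4 -5.1 21.5] hi [60.4  5.8 26.7]
side tile@35 150 lo [14.2 29.5 21.9] hi [58.4 40.4 26.9]
side shortstop 96 lo [-35.    4.5  22.1] hi [-18.5  39.8  28.1]
side fence 313 lo [61.1  1.2 26.2] hi [138.   81.9  32.6]
top foot 11 lo [-1.6  7.  16.8] hi [ 8.1  7.6 28.4]
top tiletop 1001 lo [ 12.1 -52.1  22.1] hi [58.2  7.4 26.9]
top tile@-40 187 lo [ 11.9 -45.5  21.8] hi [ 58.2 -34.5  26.9]
top tile@0 184 lo [12.3 -5.5 22.6] hi [58.5  5.3 26.6]
top shortstop 74 lo [-34.3   2.5  24. ] hi [-18.6  19.7  28.5]
top fence 368 lo [ 60.6 -72.4  27.8] hi [74.7  6.9 33.1]
```

View pics/f1.png

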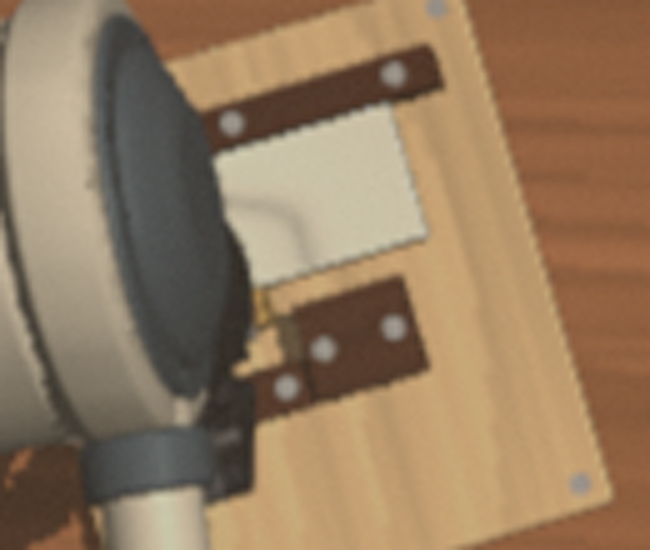

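Image 10: the tile lies against the fence with no gap (its right end meets it at about (390,105)), and the foot presses on it at about (262,305). The push is steady at about 10.9 N, so I'm handing in.

```bash
python3 -c "
from bench import *
hand_in(); o=get_obs(); print(o['time_s'],o['force'])"
```

```text
the job is handed in; nothing more can be done
the job is handed in; nothing more can be done
```

The job is handed in. The packing piece is still gripped and is holding the tile flush against the fence with about 10.9 N, measured at the wrist. I picked the 70 mm piece (the two look-alikes are 95 mm) and lowered it onto the board in front of the short stop. Then I pushed the tile to the fence, at about 16 s of the allowed 45 s.

**Last checks:**
- **Push:** averaged over ten readings, it was steady to about 0.5 N. The piece also pressed down with about 4–5 N, so board drag probably takes 1–2 N and the tile itself gets roughly 9–10 N.
- **Tile:** its near edge was parallel to the fence within 0.4 mm in the top view, and no gap showed at the ends I could see. The arm hid part of the tile.
- **Position:** the foot was centred on the short stop to about 1 mm along its length. The tool was tilted by less than half a degree.

**What disagreed:** before I lowered the piece, the stop and foot outlines I projected into the pictures were off by 2–4 mm. I trusted the depth points instead, and the piece went in without touching anything.

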